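# Stop-button test on the workshop bench

### The arm

A 6-joint arm with a two-finger parallel gripper is mounted at the origin on the work surface. World frame = base frame: x ahead of the robot, y to its left, z up, the work surface at z = 0. Lengths are in m, angles in rad, forces in N, time in s.
With the tool pointing down it reaches from about 0.275 to 0.725 m from the base axis. Payload 5.6 kg.
Tool frame: the origin (TCP) lies midway between the tips of the shut fingers; the grasp point (between the pads) lies 19 mm behind it; y points along the fingers, x is the direction in which the jaws open and shut, and the axes are right-handed (so a half turn about y gives the same grasp; the last joint's range is limited). The gripper opens to 85 mm and grips with 20 to 120 N. Pads are 22 mm wide; open, the fingers measure 114 mm over their backs; the gripper's body (76 mm by 85 mm) begins 54 mm behind the grasp point. The pads swing forward as they close: fully open they stand 13 mm farther back than shut.
Start: joints at [-0.948, 0.255, 0.108, 0, -1.424, -0.285], TCP at [0.182, -0.519, 0.2] pointing down, gripper open.
Joint ranges: [-2.95, 2.95], [-1.21, 1.97], [-1.09, 1.5], [-2.87, 1.71], [-2.94, -0.07], [-3.05, 3.05]. Speed limits (rad/s): [2.57, 2.57, 3.14, 3.14, 3.14, 3.14].

### API

Orientations are given as a rotation vector (axis times angle).
In Python, from workcell import arm gives the robot as it stands. The module is installed in compiled form; this text tells all that it offers.
- The arm moves only by the tool send_rows, never from a script. Its arguments are lists of equal length, an entry for each row: "linear": the shift along the world's x, y, z in cm, a list of three; "spin": the turn about the world's z in degrees. A call has 1 to 8 rows; each row is the pose to reach, as a shift and turn from the pose commanded when the call began; what a row does not reach only later rows make up. A row lasts 1/12 s, in which the tool goes at most 41.7 mm and 7.16 degrees, less where a joint would pass 70% of its speed; a pose out of reach is approached as far as the arm can. A call with a gripper value outside its range is refused whole. "grip" is the opening, from 0 (shut) to 1 (fully open), set as the call begins (left out, the last holds). The fingers move at their own pace and stop on an object; the grip force is fixed at half the most. Time passes only in rows, so rows that repeat a pose let the fingers close. It gives the time, the measured TCP pose, the force and the opening at its end, in the units of the state.
- arm.read_state(): the state, without advancing time (a new reading comes with each control period).
- arm.grab_frame(name): name is "scene" or "top"; returns (picture, depth): 420x560x3 uint8, blue, green, red; 420x560 float32, m along the optical axis (not along the pixel's ray), 0 where there is no reading.
- arm.calibration(name): a dict with "K" (3x3 intrinsics, pixels), "k1" (the pictures are not rectified: a ray, as slopes to the right and down, at radius r is drawn at 1 + k1 r^2 times it, then the intrinsics apply), "R" (3x3) and "t" (3): a world point X has camera coordinates R X + t. Camera axes: x right, y down, z forward; pixel columns grow to the right and rows downward; lengths in m; the calibration is good to about 2 mm. A picture is of the moment at which its call begins. calibration takes no time and is no camera call.
- arm.job_done(): hands the job in, once; it reports no verdict.
The state is a dict: "time": time; "q": joint angles; "qd": joint speeds; "tau": joint torques, N m; "tool_pos": TCP position; "ee_rot": TCP orientation; "force": force on the tool from outside, world axes, zero at the start; "ft_torque": the same for the moment, N m; "grip_width": finger opening in m.
Only numpy, scipy, OpenCV 4.12 (cv2) and the standard library are available. Lean on these libraries where they do the work, as an engineer would, in place of code of your own. Each camera call takes 0.05 s, during which the arm holds its last target. There are 200 camera calls.

### The job

Do the daily test of the bench's stop button: press the red mushroom button on the yellow box in until it latches, take the fingers off so that it stays in by itself, then push its raised bar round clockwise (seen from above) with a fingertip until it springs back out, and last press the blue reset button on the grey panel fully down and let it come up again. Only touch and push, lift nothing: the yellow box stays standing where it is, the green button stays unpressed, and the other things on the bench are left where they are.

Things in the scene. Friction and masses are not known exactly. Their poses are not given: they have to be found in the camera images.
- estop_bar (a point): Centre of the top face of the raised bar on the red mushroom button; it moves and turns with the button. The bar (56 mm long along the point's x axis, 12 mm wide along y, 18 mm tall, white stripe on top) stands on the red round cap (60 mm diameter), whose flat top is 18 mm below this point. With the button out, the point is 136 mm above the bench and 56 mm above the top of the yellow box. z up; the button's turning axis is vertical through this point.
- estop: Yellow stop box, 150 (x) x 120 (y) x 80 mm tall, 1.8 kg or so, standing loose on four rubber feet; origin under its centre, the mushroom button in the middle of its top. It slides if pushed sideways hard (about 10 N).
- estop_press (a joint): How far the mushroom button is pushed in, m: 0 = out, 0.0115 = bottom. Spring-loaded (3 N at first, about 6 N at the bottom, where it stops hard; 8 to 10 N is sure to latch it); past 0.009 it latches and then stays in at about 0.0085 by itself when let go. Only turning it frees it; it then springs out to 0.
- estop_twist (a joint): How far the mushroom button is turned, rad: 0 = rest, grows clockwise seen from above, stop at 0.8. A spring returns it to 0 (0.012 N m at first, about 0.04 at the stop, latch included: 1 to 4 N pushing sideways on the bar 20 mm from the axis; a much harder push can hold it in by friction until the finger is taken away). The latch lets go at about 0.5.
- reset_top (a point): Centre of the top face of the blue reset button (32 mm diameter, 88 mm above the bench), on the grey panel, 90 mm from the green button. It goes down 6 mm, with 5 N when fully down, and springs back.
- reset (a joint): How far the blue reset button is pressed, m: 0 = up, 0.006 = fully down.
- start_top (a point): Centre of the top face of the green start button (same size and height as the blue one) on the same panel. Must not be pressed.
- start (a joint): How far the green start button is pressed, m: 0 = up.
- panel: Grey control panel fixed to the bench, 100 (x) x 170 (y) x 66 mm tall; origin under its centre; blue button 45 mm to its +y side of the middle, green one 45 mm to its -y side.
- spool_a: Bystander: white nylon spool, 48 mm diameter, 32 mm tall, standing; origin under its centre.
- spool_b: Bystander: a second white nylon spool, the same size; origin under its centre.
- gear: Bystander: white nylon gear lying flat, 91 mm over its teeth, 12 mm thick (20 mm at its hub); origin under its centre.
- case: Bystander: black tool case with a yellow label, 110 x 170 x 38 mm; origin under its centre.
- drill: Bystander: black and blue cordless drill lying on its side, about 170 x 190 mm, 58 mm high; origin under its motor.
- plywood_part: Bystander: T-shaped plywood cut-out lying flat, 130 x 80 x 6 mm; origin under its centre.
- mug: Bystander: white mug, 80 mm diameter, 90 mm tall, handle on its y side; origin under its centre.
Mind the look-alikes: they are no part of the job. Leave any purple look-alike of the panel alone.

How it is judged:
By the outcome, as a careful person would: the job done as asked, in the order asked, and still so for the second after the job is handed in, with the robot touching nothing.
It also fails if it takes over 56 s, if anything falls off the work surface, if the arm or the gripper's body presses on something with over 40 N, if the wrist force passes 120 N, or if a joint passes its speed limit or range.

## Working session

There is one attempt and no reset: what is moved stays moved. The work goes in short steps, Python scripts to look and compute and a tool call to move; the robot and the scene stay as the last step left them, time stands still between calls to the robot, and variables do not carry over. Pictures are saved under pics/ and viewed, about 8 in all and at most 12, crops included, and the job is handed in when it is done.

Besides the shell and the picture viewer there is one more tool, called after "Call:" as a command line: name --pt "numbers of a row" for each row, then --argument value for the rest. send_rows: Moves the arm, as the interface text tells. Its arguments: {"type":"object","properties":{"linear":{"type":"array","items":{"type":"array","items":{"type":"number"}}},"spin":{"type":"array","items":{"type":"number"}},"grip":{"type":"number"}},"required":["linear","spin"]}

```bash
mkdir -p pics
cat > h.py <<'E'
import numpy as np, cv2
from workcell import arm
def ray(name,uv):
    c=arm.calibration(name);K=np.array(c["K"]);R=np.array(c["R"]);t=np.array(c["t"])
    d=cv2.undistortPoints(np.array([[uv]],float),K,np.array([c["k1"],0,0,0,0.]))[0,0]
    return -R.T@t, R.T@np.array([d[0],d[1],1])
def onz(name,uv,z):
    o,d=ray(name,uv); return o+d*(z-o[2])/d[2]
def proj(name,X):
    c=arm.calibration(name);p,_=cv2.projectPoints(np.array([X],float),cv2.Rodrigues(np.array(c["R"]))[0],np.array(c["t"],float),np.array(c["K"]),np.array([c["k1"],0,0,0,0.]));return p[0,0]
E
python3 - <<'E'
from h import *
for n in("scene","top"):
    p,d=arm.grab_frame(n); cv2.imwrite(f"pics/{n}0.png",p); np.save(f"{n}0.npy",d)
    print(n,arm.calibration(n))
s=arm.read_state();print({k:np.round(v,3) for k,v in s.items()})
E
```

```text
scene {'K': array([[415.46422689,   0.        , 283.58654617],
       [  0.        , 415.46422689, 207.49173618],
       [  0.        ,   0.        ,   1.        ]]), 'k1': 0.023390409633365444, 'R': array([[-0.8165413 ,  0.57719398,  0.01036387],
       [ 0.4906172 ,  0.70330073, -0.51445393],
       [-0.30422863, -0.41498819, -0.85745539]]), 't': array([ 0.4715276 , -0.23218718,  1.56696228])}
top {'K': array([[518.51693468,   0.        , 273.36968715],
       [  0.        , 518.51693468, 215.24904473],
       [  0.        ,   0.        ,   1.        ]]), 'k1': -0.08439991825324097, 'R': array([[-0.01970818, -0.99979084, -0.00546546],
       [-0.99311149,  0.02020746, -0.1154176 ],
       [ 0.1155039 ,  0.00315314, -0.99330202]]), 't': array([0.02852016, 0.57609029, 1.63047255])}
{'time': np.float64(0.1), 'q': array([-0.948,  0.256,  0.107, -0.   , -1.424, -0.285]), 'qd': array([ 0.   , -0.   ,  0.002,  0.002, -0.   , -0.001]), 'tau': array([-4.0000e-03, -3.8761e+01,  2.3847e+01,  5.3780e+00, -4.0000e-03,
       -0.0000e+00]), 'tool_pos': array([ 0.182, -0.518,  0.199]), 'ee_rot': array([-1.029, -1.454,  1.452]), 'force': array([ 0.642, -0.052,  0.534]), 'ft_torque': array([-0.019,  0.009, -0.002]), 'grip_width': np.float64(0.085)}
```

View pics/scene0.png

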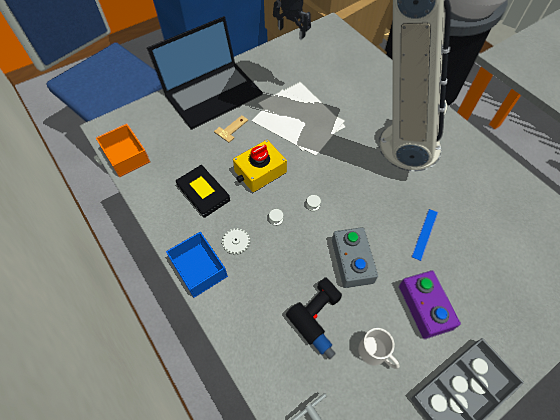

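View pics/top0.png

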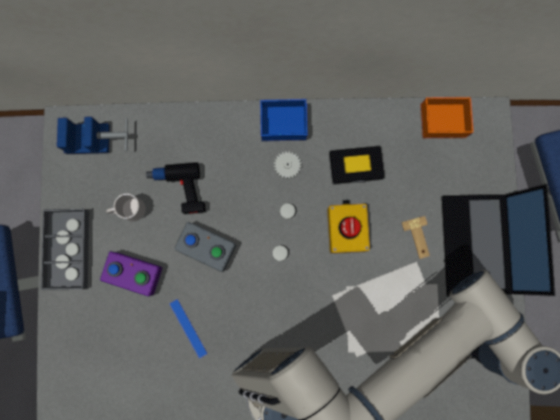

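The scene view shows the yellow box with the red button at (260,153), the grey panel at (354,257) with green (353,238) and blue (360,265), and the purple look-alike at (430,303). In the top view they are at (350,227), (206,245) with blue (191,240) and green (217,252), and purple (130,273). The grey panel fits the description, so I'll measure both targets and confirm in an enlarged crop.

Run:
```python
from h import *
T=cv2.imread("pics/top0.png");S=cv2.imread("pics/scene0.png")
def blobs(img,lo,hi,box,mn=8):
    x0,y0,x1,y1=box; h=cv2.cvtColor(img[y0:y1,x0:x1],cv2.COLOR_BGR2HSV); m=cv2.inRange(h,lo,hi)
    n,l,st,c=cv2.connectedComponentsWithStats(m)
    return [(st[i,4],c[i]+[x0,y0],cv2.minAreaRect(np.argwhere(l==i)[:,::-1].astype(np.float32))) for i in range(1,n) if st[i,4]>=mn]
for nm,img,bx in(("top",T,(170,215,245,275)),("scene",S,(325,220,385,290))):
  for col,lo,hi in(("blue",(95,120,60),(130,255,255)),("green",(45,100,50),(85,255,255))):
    for a,c,r in blobs(img,lo,hi,bx): print(nm,col,a,c.round(1),onz(nm,c,.088).round(4))
for nm,img,bx in(("top",T,(320,195,380,260)),("scene",S,(225,135,295,195))):
  x0,y0,x1,y1=bx;h=cv2.cvtColor(img[y0:y1,x0:x1],cv2.COLOR_BGR2HSV)
  red=cv2.inRange(h,(0,120,60),(10,255,255))|cv2.inRange(h,(170,120,60),(180,255,255))
  yel=cv2.inRange(h,(18,120,80),(35,255,255))
  for k,m,z in(("red",red,.118),("yel",yel,.08)):
    c=np.argwhere(m)[:,::-1]+[x0,y0]; r=cv2.minAreaRect(c.astype(np.float32)); print(nm,k,len(c),r,onz(nm,r[0],z).round(4))
  if nm=="top":
    for p in cv2.boxPoints(r): print("corner",onz(nm,p,.08).round(4))
  for a,c,r in blobs(img,(0,0,150),(180,110,255),bx,3):
    print(nm,"stripe",a,c.round(1),r,onz(nm,c,.136).round(4))
a=cv2.resize(T[195:260,320:380],None,fx=6,fy=6,interpolation=cv2.INTER_CUBIC)
b=cv2.resize(S[135:200,230:290],None,fx=6,fy=6,interpolation=cv2.INTER_CUBIC)
cv2.imwrite("pics/estop.png",np.hstack([a,b]))
```

```text
top blue 89 [190.  239.5] [0.4997 0.2762 0.088 ]
top green 85 [216.3 251.6] [0.4609 0.1951 0.088 ]
scene blue 97 [359.9 263.7] [0.5014 0.2796 0.088 ]
scene green 85 [352.4 236.6] [0.462  0.1986 0.088 ]
top red 288 ((350.2500305175781, 226.75003051757812), (19.798988342285156, 19.091880798339844), 45.0) [ 0.5268 -0.2163  0.118 ]
top yel 1539 ((348.4310302734375, 227.8275909423828), (48.328224182128906, 40.22458267211914), 86.633544921875) [ 0.527 -0.216  0.08 ]
corner [ 0.6003 -0.1513  0.08  ]
corner [ 0.6053 -0.2776  0.08  ]
corner [ 0.4542 -0.2804  0.08  ]
corner [ 0.4496 -0.1554  0.08  ]
top stripe 9 [351.7 225.3] ((31.5, 30.5), (5.0, 1.0), 90.0) [ 0.5293 -0.2181  0.136 ]
scene red 190 ((258.92999267578125, 153.00999450683594), (14.424980163574219, 16.54629898071289), 81.8698959350586) [ 0.5298 -0.2127  0.118 ]
scene yel 1397 ((254.09214782714844, 155.33258056640625), (61.625911712646484, 49.964393615722656), 58.570438385009766) [ 0.5337 -0.2398  0.08  ]
scene stripe 4 [225.8 135.8] ((0.9000000953674316, 0.800000011920929), (2.2360680103302, 0.8944271206855774), 63.43495178222656) [ 0.5884 -0.3258  0.136 ]
scene stripe 2119 [261.8 163.3] ((34.5, 29.5), (59.0, 69.0), 90.0) [ 0.5529 -0.1597  0.136 ]
scene stripe 16 [258.7 148.2] ((33.62307357788086, 13.215383529663086), (1.240346908569336, 10.791021347045898), 60.2551155090332) [ 0.5266 -0.2177  0.136 ]
scene stripe 4 [264.2 154.5] ((39.230770111083984, 19.653844833374023), (0.5547001957893372, 3.605551242828369), 33.690067291259766) [ 0.5261 -0.1852  0.136 ]
scene stripe 5 [259.6 157.4] ((34.5, 22.5), (1.0, 3.0), 90.0) [ 0.5453 -0.184   0.136 ]
scene stripe 4 [252.  177.2] ((27.000003814697266, 42.000003814697266), (1.4142134189605713, 1.4142134189605713), 45.0) [ 0.6089 -0.1317  0.136 ]
```

View pics/estop.png

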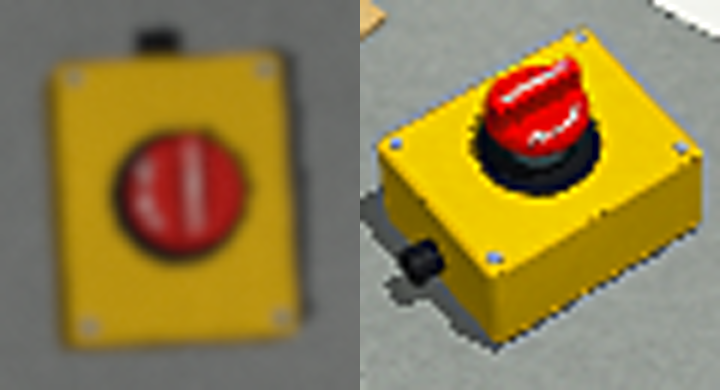

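The crop confirms the yellow box: the bar's white stripe runs nearly along world x, at about (0.528, -0.217). The grey panel's blue button is at about (0.5005, 0.278). Next I'll check the tool axes.

Run:
```python
from h import *
R=cv2.Rodrigues(arm.read_state()["ee_rot"])[0];print(R.round(3), "jaw az",np.degrees(np.arctan2(R[1,0],R[0,0])))
T=cv2.imread("pics/top0.png");S=cv2.imread("pics/scene0.png")
a=cv2.resize(T[215:275,90:245],None,fx=5,fy=5,interpolation=cv2.INTER_CUBIC)
cv2.imwrite("pics/panel.png",a)
```

```text
[[-0.331 -0.001 -0.943]
 [ 0.943  0.002 -0.331]
 [ 0.002 -1.     0.   ]] jaw az 109.35301533766918
```

View pics/panel.png

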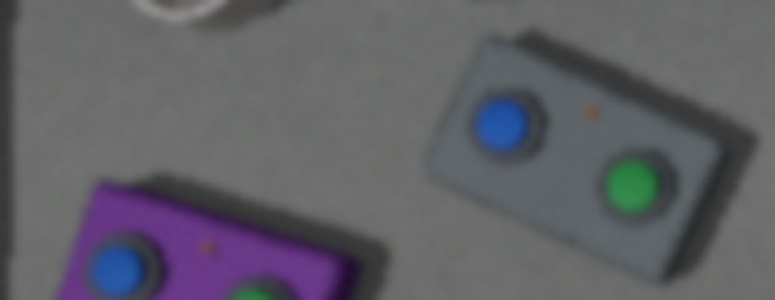

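Call:
send_rows --pt "1 4 1" --pt "2 8 2" --pt "4 12 2" --pt "7 15 2" --pt "10 18 2" --pt "13 20.5 2" --pt "16 23 2" --pt "19 25 2" --spin '[0,0,0,0,0,0,0,0]' --grip 0

```text
time: 0.77
tool_pos: [0.3733, -0.2666, 0.2203]
ee_rot: [-1.03, -1.455, 1.454]
force: [0.7, -1.5, 0.1]
grip_width: 0.0
```

Call:
send_rows --pt "4 1.5 -1" --pt "8 3 -2" --pt "11.5 4 -3" --pt "14 4.6 -4" --pt "15.5 5 -5" --pt "15.5 5 -5" --pt "15.5 5 -5" --spin '[-5,-10,-15,-18,-18,-18,-18]'

```text
time: 1.35
tool_pos: [0.527, -0.2184, 0.1687]
ee_rot: [-1.195, -1.225, 1.228]
force: [-0.8, 0.2, 0.4]
grip_width: -0.0001
```

Run:
```python
from h import *
for n in("scene","top"):
    p,d=arm.grab_frame(n); u,v=proj(n,[.528,-.217,.136]).astype(int); print(n,u,v)
    cv2.imwrite(f"pics/{n}1.png",cv2.resize(p[v-50:v+50,u-50:u+50],None,fx=4,fy=4,interpolation=cv2.INTER_CUBIC))
cv2.imwrite("pics/near1.png",np.hstack([cv2.imread("pics/scene1.png"),cv2.imread("pics/top1.png")]))
s=arm.read_state();print({k:np.round(s[k],4) for k in("tool_pos","force","ee_rot")})
```

```text
scene 258 148
top 351 225
{'tool_pos': array([ 0.5268, -0.2192,  0.1706]), 'force': array([ 0.5587, -0.1871, -0.3345]), 'ee_rot': array([-1.1983, -1.2265,  1.2267])}
```

View pics/near1.png

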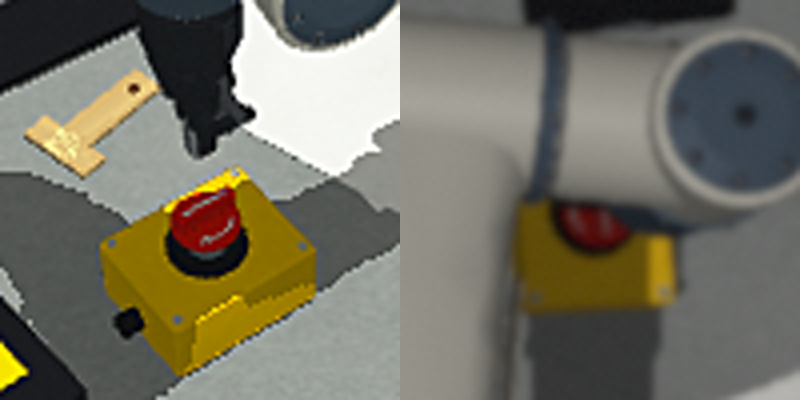

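The scene crop shows the shut fingertips at (200,155), right above the bar at (205,205) and in line with it, so I can press.

Call:
send_rows --pt "0.1 0.1 -1.5" --pt "0.1 0.1 -2.6" --pt "0.1 0.1 -3" --pt "0.1 0.1 -3.3" --pt "0.1 0.1 -3.6" --pt "0.1 0.1 -3.9" --pt "0.1 0.1 -3.9" --spin '[0,0,0,0,0,0,0]'

```text
time: 2.03
tool_pos: [0.5282, -0.218, 0.1312]
ee_rot: [-1.198, -1.227, 1.226]
force: [-0.3, -0.2, -0.1]
grip_width: 0.0003
```

Call:
send_rows --pt "0 0 -0.2" --pt "0 0 -0.3" --pt "0 0 -0.4" --pt "0 0 -0.4" --spin '[0,0,0,0]'

```text
time: 2.37
tool_pos: [0.5282, -0.2178, 0.127]
ee_rot: [-1.198, -1.226, 1.227]
force: [0.8, -0.2, 0.4]
grip_width: 0.0003
```

Run:
```python
from h import *
n="scene"
p,d=arm.grab_frame(n)
cv2.imwrite(f"pics/scene2.png",cv2.resize(p[100:200,210:310],None,fx=6,fy=6,interpolation=cv2.INTER_CUBIC))
s=arm.read_state();print({k:np.round(s[k],4) for k in("tool_pos","force","ee_rot")})
print(proj(n,s["tool_pos"]),proj(n,[.528,-.217,.136]))
```

```text
{'tool_pos': array([ 0.5283, -0.2179,  0.1271]), 'force': array([-0.2229,  0.2226, -0.7259]), 'ee_rot': array([-1.1978, -1.2266,  1.2267])}
[258.33923197 150.08356131] [258.44545972 148.52439334]
```

View pics/scene2.png

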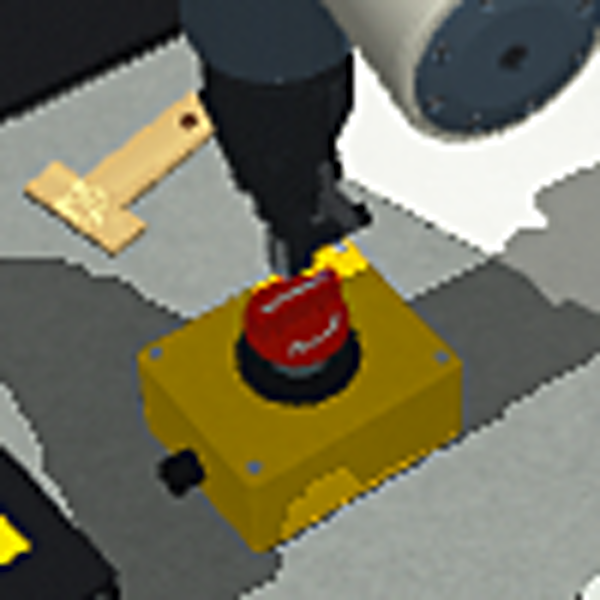

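The tip looks hidden behind the bar although there is no contact force. I'll use depth to see where the fingers and the bar really are.

Run:
```python
from h import *
n="scene"
p,d=arm.grab_frame(n)
np.set_printoptions(linewidth=200,suppress=True)
def X(u,v):
    o,r=ray(n,(u,v)); return o+r*d[v,u]
print("cam",ray(n,(280,200))[0])
for v in range(128,160,2):
    print(v,[tuple((1000*X(u,v)).round().astype(int).tolist())+tuple(p[v,u].tolist()) for u in (255,258,260,263)])
d0=np.load("scene0.npy")
for uv in((258,150),(259,148),(261,147)):
    o,r=ray(n,uv);print("init",uv,(o+r*d0[uv[1],uv[0]]).round(4))
```

```text
cam [0.97565157 0.54140537 1.21926379]
128 [(545, -201, 262, 33, 29, 27), (539, -192, 266, 25, 24, 21), (537, -184, 272, 30, 27, 24), (530, -179, 272, 61, 57, 55)]
130 [(546, -199, 255, 26, 25, 22), (538, -195, 254, 27, 25, 22), (539, -183, 266, 25, 24, 21), (533, -174, 271, 42, 40, 39)]
132 [(545, -202, 242, 24, 23, 21), (539, -195, 246, 25, 24, 21), (539, -183, 256, 27, 23, 21), (532, -177, 258, 51, 49, 45)]
134 [(545, -204, 232, 25, 24, 21), (535, -203, 226, 32, 28, 27), (529, -199, 226, 27, 25, 24), (533, -176, 250, 51, 49, 46)]
136 [(539, -215, 208, 16, 15, 13), (530, -211, 206, 28, 24, 22), (527, -204, 210, 29, 25, 23), (534, -174, 244, 66, 65, 61)]
138 [(542, -211, 204, 22, 20, 20), (534, -206, 204, 24, 22, 19), (539, -185, 227, 27, 26, 23), (539, -168, 244, 25, 21, 19)]
140 [(539, -217, 187, 49, 49, 46), (540, -195, 209, 26, 23, 22), (539, -185, 218, 26, 25, 22), (539, -168, 234, 27, 17, 15)]
142 [(537, -221, 172, 47, 47, 44), (534, -208, 182, 22, 21, 19), (539, -186, 207, 29, 24, 19), (476, -270, 82, 0, 241, 255)]
144 [(540, -217, 168, 77, 74, 69), (535, -206, 175, 27, 25, 1
[... 360 characters left out ...]
, 138, 0, 0, 135), (526, -211, 132, 3, 7, 113), (516, -209, 128, 4, 10, 111)]
152 [(545, -213, 134, 0, 3, 134), (534, -211, 129, 5, 10, 111), (526, -211, 122, 5, 11, 110), (516, -208, 118, 1, 12, 130)]
154 [(546, -211, 127, 5, 11, 112), (534, -211, 117, 6, 13, 131), (529, -207, 119, 1, 8, 128), (521, -201, 119, 0, 4, 128)]
156 [(547, -211, 117, 3, 12, 129), (539, -205, 116, 0, 5, 127), (534, -199, 119, 0, 8, 127), (525, -195, 117, 94, 102, 136)]
158 [(553, -201, 120, 0, 5, 130), (544, -196, 119, 82, 90, 129), (540, -190, 122, 87, 92, 134), (529, -190, 114, 0, 5, 129)]
init (258, 150) [ 0.5322 -0.2134  0.135 ]
init (259, 148) [ 0.5276 -0.2138  0.1417]
init (261, 147) [ 0.5189 -0.2152  0.1393]
```

Depth puts the visible fingertips about 30 mm above the bar, at z≈0.165 against a reported 0.127. They are laterally correct, so I'll keep descending gently and watch the force.

Call:
send_rows --pt "0 0 -0.2" --pt "0 0 -0.4" --pt "0 0 -0.6" --pt "0 0 -0.6" --spin '[0,0,0,0]'

```text
time: 2.8
tool_pos: [0.5279, -0.2178, 0.1205]
ee_rot: [-1.197, -1.226, 1.227]
force: [-0.5, -0.1, -0.5]
grip_width: 0.0003
```

Call:
send_rows --pt "0 0 -0.2" --pt "0 0 -0.4" --pt "0 0 -0.4" --spin '[0,0,0]'

```text
time: 3.05
tool_pos: [0.528, -0.2178, 0.1167]
ee_rot: [-1.197, -1.226, 1.227]
force: [-0.0, 0.1, -0.3]
grip_width: 0.0001
```

Call:
send_rows --pt "0 0 -0.2" --pt "0 0 -0.4" --pt "0 0 -0.4" --spin '[0,0,0]'

```text
time: 3.3
tool_pos: [0.528, -0.2178, 0.1127]
ee_rot: [-1.197, -1.226, 1.227]
force: [0.6, -0.0, 0.1]
grip_width: 0.0003
```

Run:
```python
from h import *
n="scene"
p,d=arm.grab_frame(n)
cv2.imwrite("pics/scene3.png",cv2.resize(p[110:180,220:300],None,fx=8,fy=8,interpolation=cv2.INTER_NEAREST))
for v in range(138,156):
    r=[]
    for u in (254,256,258,260):
        o,q=ray(n,(u,v)); r.append(((o+q*d[v,u])*1000).round().astype(int).tolist()+["dark" if p[v,u].max()<80 else "-"])
    print(v,r)
```

```text
138 [[539, -221, 192, 'dark'], [543, -203, 212, 'dark'], [536, -202, 209, 'dark'], [525, -208, 196, 'dark']]
139 [[540, -221, 188, 'dark'], [545, -199, 213, 'dark'], [537, -200, 206, 'dark'], [528, -204, 196, 'dark']]
140 [[539, -223, 181, '-'], [539, -211, 193, 'dark'], [536, -202, 199, 'dark'], [530, -201, 196, 'dark']]
141 [[539, -223, 176, '-'], [542, -206, 194, 'dark'], [537, -202, 194, 'dark'], [537, -189, 207, 'dark']]
142 [[538, -226, 167, '-'], [541, -207, 188, 'dark'], [535, -205, 186, 'dark'], [540, -185, 209, 'dark']]
143 [[471, -343, 1, '-'], [539, -211, 178, '-'], [534, -207, 179, 'dark'], [539, -187, 201, 'dark']]
144 [[474, -339, 2, '-'], [537, -215, 168, '-'], [536, -205, 177, 'dark'], [541, -184, 201, 'dark']]
145 [[477, -334, 3, '-'], [538, -214, 164, '-'], [534, -208, 167, 'dark'], [539, -188, 191, 'dark']]
146 [[510, -276, 78, '-'], [539, -212, 162, '-'], [534, -208, 163, 'dark'], [528, -205, 161, 'dark']]
147 [[528, -245, 116, '-'], [537, -216, 151, 'dark'], [535, -207, 160, 'dark'], [529, -205, 156, 'dark']]
148 [[532, -240, 118, '-'], [540, -213, 151, '-'], [535, -208, 153, 'dark'], [523, -215, 138, 'dark']]
149 [[534, -236, 118, '-'], [535, -221, 135, '-'], [530, -216, 136, '-'], [525, -211, 137, '-']]
150 [[543, -221, 135, '-'], [976, 541, 1219, '-'], [533, -212, 137, '-'], [525, -212, 131, '-']]
151 [[546, -217, 136, '-'], [542, -210, 140, '-'], [534, -210, 135, '-'], [526, -210, 129, '-']]
152 [[976, 541, 1219, '-'], [541, -212, 132, '-'], [536, -208, 132, '-'], [526, -212, 121, '-']]
153 [[549, -212, 133, '-'], [543, -210, 131, '-'], [533, -213, 121, '-'], [528, -209, 121, '-']]
154 [[550, -210, 130, '-'], [543, -210, 125, '-'], [535, -211, 118, '-'], [530, -206, 120, '-']]
155 [[549, -213, 120, '-'], [543, -211, 119, '-'], [538, -205, 121, '-'], [532, -203, 120, '-']]
```

View pics/scene3.png

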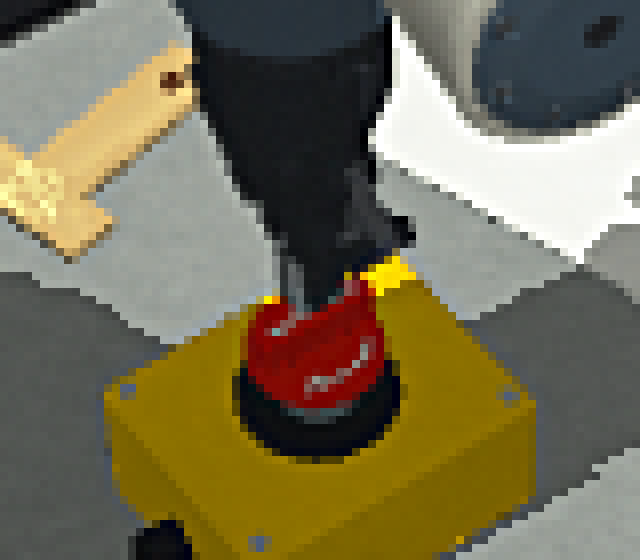

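The picture shows the tips right above the bar, ending at about (310,305) in the crop, z≈0.148. The tips sit about 35 mm higher than the reported TCP. I'll continue down until contact.

Call:
send_rows --pt "0 0 -0.2" --pt "0 0 -0.4" --pt "0 0 -0.6" --pt "0 0 -0.6" --spin '[0,0,0,0]'

```text
time: 3.68
tool_pos: [0.528, -0.2178, 0.1066]
ee_rot: [-1.197, -1.226, 1.227]
force: [0.3, -0.0, 0.4]
grip_width: -0.0001
```

Call:
send_rows --pt "0 0 -0.1" --pt "0 0 -0.2" --pt "0 0 -0.3" --pt "0 0 -0.3" --spin '[0,0,0,0]'

```text
time: 4.02
tool_pos: [0.5285, -0.218, 0.1045]
ee_rot: [-1.198, -1.227, 1.227]
force: [-0.9, 0.2, 2.3]
grip_width: 0.0003
```

Call:
send_rows --pt "0 0 -0.1" --pt "0 0 -0.2" --pt "0 0 -0.2" --spin '[0,0,0]'

```text
time: 4.27
tool_pos: [0.5285, -0.218, 0.1024]
ee_rot: [-1.198, -1.227, 1.227]
force: [-0.5, 1.6, 3.3]
grip_width: 0.0002
```

Call:
send_rows --pt "0 0 -0.1" --pt "0 0 -0.2" --pt "0 0 -0.3" --pt "0 0 -0.3" --spin '[0,0,0,0]'

```text
time: 4.6
tool_pos: [0.5284, -0.218, 0.0991]
ee_rot: [-1.198, -1.227, 1.227]
force: [0.3, 0.6, 3.8]
grip_width: 0.0004
```

Call:
send_rows --pt "0 0 -0.1" --pt "0 0 -0.2" --pt "0 0 -0.3" --pt "0 0 -0.3" --spin '[0,0,0,0]'

```text
time: 4.93
tool_pos: [0.5284, -0.2179, 0.0961]
ee_rot: [-1.198, -1.227, 1.227]
force: [-0.5, 0.2, 4.8]
grip_width: 0.0001
```

Call:
send_rows --pt "0 0 -0.1" --pt "0 0 -0.2" --pt "0 0 -0.2" --spin '[0,0,0]'

```text
time: 5.18
tool_pos: [0.5284, -0.218, 0.0942]
ee_rot: [-1.198, -1.227, 1.227]
force: [0.1, 0.9, 6.1]
grip_width: 0.0001
```

Call:
send_rows --pt "0 0 -0.1" --pt "0 0 -0.15" --pt "0 0 -0.15" --spin '[0,0,0]'

```text
time: 5.43
tool_pos: [0.5285, -0.2181, 0.0934]
ee_rot: [-1.199, -1.227, 1.227]
force: [-1.3, 0.9, 8.1]
grip_width: 0.0001
```

Call:
send_rows --pt "0 0 -0.06" --pt "0 0 -0.06" --spin '[0,0]'

```text
time: 5.6
tool_pos: [0.5287, -0.2182, 0.0934]
ee_rot: [-1.199, -1.227, 1.227]
force: [-2.2, 1.0, 10.8]
grip_width: -0.0
```

Call:
send_rows --pt "0 0 0.3" --pt "0 0 0.6" --pt "0 0 1.2" --pt "0 0 2.4" --pt "0 0 3" --pt "0 0 3" --spin '[0,0,0,0,0,0]'

```text
time: 6.1
tool_pos: [0.529, -0.2181, 0.1233]
ee_rot: [-1.2, -1.228, 1.226]
force: [-0.5, 0.5, 0.6]
grip_width: -0.0003
```

Run:
```python
from h import *
n="scene"
p,d=arm.grab_frame(n)
cv2.imwrite("pics/scene4.png",cv2.resize(p[110:180,220:300],None,fx=8,fy=8,interpolation=cv2.INTER_NEAREST))
h=cv2.cvtColor(p[135:175,240:285],cv2.COLOR_BGR2HSV)
m=cv2.inRange(h,(0,120,60),(10,255,255))|cv2.inRange(h,(170,120,60),(180,255,255))
c=np.argwhere(m)+[135,240]
print("red rows",c[:,0].min(),c[:,0].max(),"n",len(c))
Z=[]
for v,u in c:
    o,q=ray(n,(u,v)); Z.append((o+q*d[v,u])[2])
Z=np.array(Z);print("z pct",np.percentile(Z,[5,30,50,70,95]).round(4))
p0=cv2.imread("pics/scene0.png");d0=np.load("scene0.npy")
h=cv2.cvtColor(p0[135:175,240:285],cv2.COLOR_BGR2HSV)
m=cv2.inRange(h,(0,120,60),(10,255,255))|cv2.inRange(h,(170,120,60),(180,255,255))
c=np.argwhere(m)+[135,240];Z=np.array([(ray(n,(u,v))[0]+ray(n,(u,v))[1]*d0[v,u])[2] for v,u in c])
print("before rows",c[:,0].min(),c[:,0].max(),len(c),np.percentile(Z,[5,30,50,70,95]).round(4))
print(arm.read_state()["tool_pos"],arm.read_state()["force"])
```

```text
red rows 146 162 n 190
z pct [0.1024 0.1082 0.1111 0.1173 0.1291]
before rows 145 160 190 [0.1119 0.1178 0.12   0.1259 0.1378]
[ 0.52860521 -0.21783438  0.12234041] [-0.53361831  0.67744738  0.02815609]
```

View pics/scene4.png

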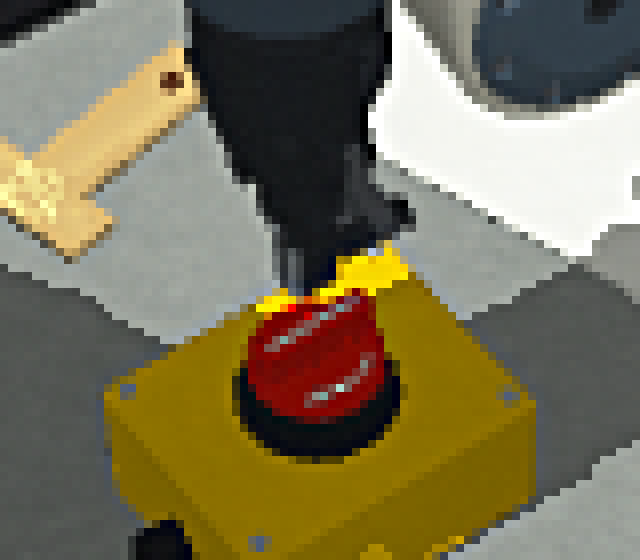

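It latched: the red cap stays about 9 mm lower in depth (median 0.120 → 0.111) with the finger clear. The contact readings put the tip about 31 mm above the reported TCP. Next I'll go to the +y side of the bar's +x end, with the tip at about 0.121, above where the cap will rise to.

Call:
send_rows --pt "1 1.5 0" --pt "2.2 3.1 0" --pt "2.2 3.1 -0.5" --pt "2.2 3.1 -1.8" --pt "2.2 3.1 -2.8" --pt "2.2 3.1 -3.25" --pt "2.2 3.1 -3.25" --spin '[0,0,0,0,0,0,0]'

```text
time: 6.73
tool_pos: [0.5488, -0.1868, 0.0876]
ee_rot: [-1.195, -1.224, 1.228]
force: [0.4, 0.1, -1.0]
grip_width: -0.0004
```

Call:
send_rows --pt "0 -0.4 0" --pt "0 -0.8 0" --pt "0 -1.0 0" --pt "0 -1.2 0" --pt "0 -1.2 0" --spin '[0,0,0,0,0]'

```text
time: 7.15
tool_pos: [0.5505, -0.1996, 0.0901]
ee_rot: [-1.199, -1.227, 1.226]
force: [0.0, -1.6, 0.2]
grip_width: -0.0002
```

Call:
send_rows --pt "0.1 -0.1 0" --pt "0.15 -0.25 0" --pt "0.2 -0.35 0" --pt "0.3 -0.45 0" --pt "0.35 -0.6 0" --pt "0.4 -0.7 0" --pt "0.4 -0.7 0" --spin '[-3,-6,-9,-11.5,-14,-17,-17]'

```text
time: 7.73
tool_pos: [0.5547, -0.206, 0.09]
ee_rot: [-1.327, -1.005, 1.004]
force: [0.3, 0.5, 1.2]
grip_width: 0.0002
```

Call:
send_rows --pt "0.1 -0.15 0" --pt "0.1 -0.3 0" --pt "0.15 -0.45 0" --pt "0.2 -0.6 0" --pt "0.2 -0.7 0" --pt "0.2 -0.7 0" --spin '[-3,-6,-9,-12,-14,-14]'

```text
time: 8.23
tool_pos: [0.5567, -0.2128, 0.09]
ee_rot: [-1.411, -0.821, 0.819]
force: [0.2, 2.2, 0.5]
grip_width: 0.0003
```

```bash
cat > look.py <<'E'
from h import *
import sys
n="scene"
p,d=arm.grab_frame(n)
cv2.imwrite(f"pics/{sys.argv[1]}.png",cv2.resize(p[110:180,220:300],None,fx=8,fy=8,interpolation=cv2.INTER_NEAREST))
h=cv2.cvtColor(p[135:175,240:285],cv2.COLOR_BGR2HSV)
m=cv2.inRange(h,(0,120,60),(10,255,255))|cv2.inRange(h,(170,120,60),(180,255,255))
c=np.argwhere(m)+[135,240]
Z=np.array([(ray(n,(u,v))[0]+ray(n,(u,v))[1]*d[v,u])[2] for v,u in c])
print("rows",c[:,0].min(),c[:,0].max(),len(c),np.percentile(Z,[5,30,50,70,95]).round(4))
s=arm.read_state();print(s["tool_pos"],s["force"])
E
python3 look.py scene5
```

```text
rows 148 162 152 [0.1017 0.1081 0.1112 0.1161 0.1313]
[ 0.55669746 -0.21270562  0.09001301] [0.12907775 2.09857201 1.91820319]
```

View pics/scene5.png

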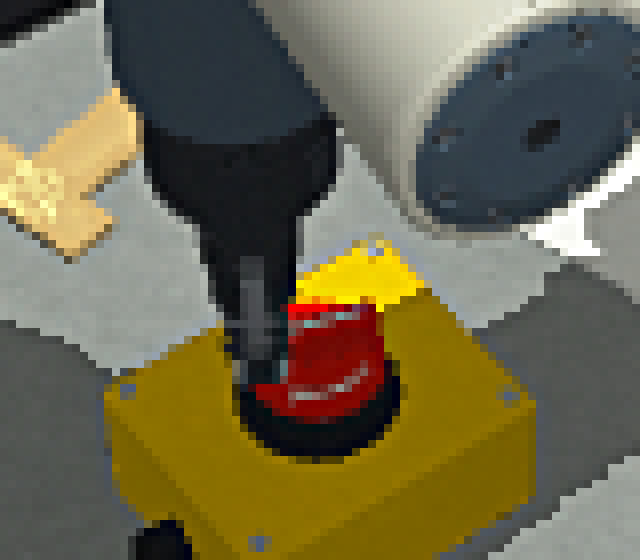

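The picture shows the finger against the bar at about (265,380), with the bar partly turned and the cap still in, at about 2 N of push. I'll go on.

Call:
send_rows --pt "0 -0.1 0" --pt "0 -0.2 0" --pt "0 -0.3 0" --pt "0 -0.3 0" --spin '[0,0,0,0]'

```text
time: 8.62
tool_pos: [0.5564, -0.2161, 0.0899]
ee_rot: [-1.411, -0.821, 0.821]
force: [-0.4, 0.9, 3.6]
grip_width: 0.0001
```

Call:
send_rows --pt "0 -0.1 0" --pt "0 -0.2 0" --pt "0 -0.2 0" --spin '[0,0,0]'

```text
time: 8.87
tool_pos: [0.5562, -0.2182, 0.0897]
ee_rot: [-1.411, -0.82, 0.82]
force: [-1.3, 2.5, 4.6]
grip_width: 0.0001
```

```bash
python3 look.py scene6
```

```text
rows 148 162 163 [0.1027 0.1092 0.1116 0.1154 0.1294]
[ 0.55620313 -0.21810297  0.089757  ] [-1.69295804  1.79523515  5.21341627]
```

Fz has risen to about 5 N, which matches the button's own spring. It looks unlatched and held down under the finger, so I'll raise the finger to let it out.

Call:
send_rows --pt "0 0 0.1" --pt "0 0 0.3" --pt "0 0 0.5" --pt "0 0 0.8" --pt "0 0 0.8" --spin '[0,0,0,0,0]'

```text
time: 9.33
tool_pos: [0.5563, -0.2179, 0.098]
ee_rot: [-1.411, -0.82, 0.82]
force: [-0.8, 2.1, 2.5]
grip_width: -0.0001
```

```bash
python3 look.py scene7
```

```text
rows 146 160 164 [0.1103 0.1166 0.1192 0.1253 0.1372]
[ 0.556206   -0.21787797  0.09774158] [-1.21196977  1.95173995  2.34765647]
```

View pics/scene7.png

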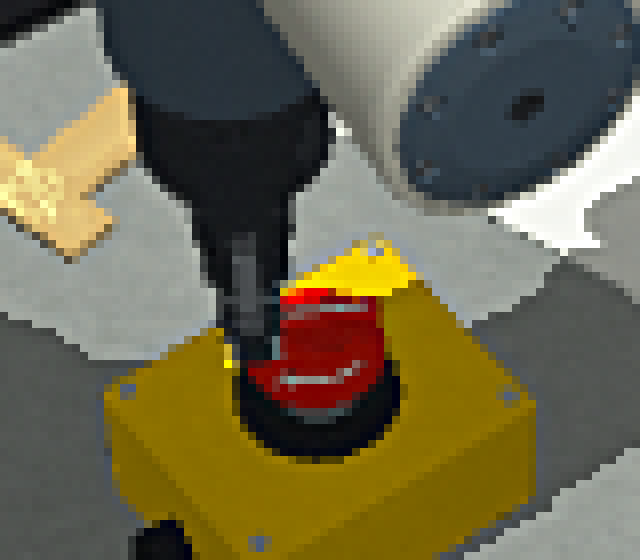

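It has come out: depth is back to the starting level (median 0.119, rows 146–160). I'll withdraw to the side and then up.

Call:
send_rows --pt "0.1 0.4 0.1" --pt "0.2 1 0.3" --pt "0.4 1.8 0.6" --pt "0.5 2.5 1.5" --pt "0.5 3 4" --pt "0.5 3.5 7" --pt "0.5 3.5 7" --spin '[0,0,0,0,0,0,0]'

```text
time: 9.97
tool_pos: [0.5646, -0.1828, 0.1748]
ee_rot: [-1.418, -0.829, 0.817]
force: [0.6, -0.5, 0.8]
grip_width: -0.0002
```

```bash
python3 look.py scene8
```

```text
rows 145 160 188 [0.1122 0.1175 0.1201 0.1272 0.1381]
[ 0.56376724 -0.18243686  0.17208918] [ 0.44135219  0.17610771 -0.90060408]
```

View pics/scene8.png

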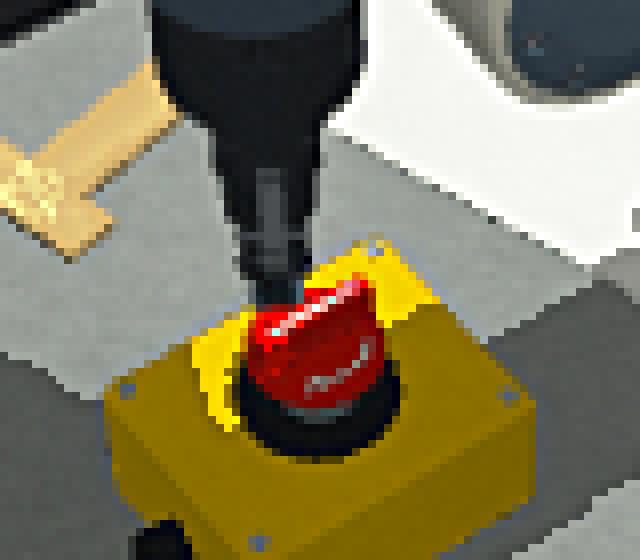

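The button is out and back at its rest angle, the box corners are unchanged at (105,395) and (540,400), and the finger is clear. Now to the blue button.

Call:
send_rows --pt "-0.5 3.5 1" --pt "-1 7 2" --pt "-1.5 10.5 2" --pt "-2 14 2" --pt "-3 17.5 2" --pt "-4 21 2" --pt "-5 24.5 2" --pt "-6 28 2" --spin '[3,6,9,12,15,18,21,24]'

```text
time: 10.68
tool_pos: [0.5002, 0.0991, 0.1876]
ee_rot: [-1.253, -1.138, 1.138]
force: [1.1, 0.2, 0.7]
grip_width: 0.0001
```

Call:
send_rows --pt "-0.1 3.5 0" --pt "-0.2 7 0" --pt "-0.3 10.5 0" --pt "-0.3 14 0" --pt "-0.3 16.5 -1" --pt "-0.3 18 -2" --pt "-0.3 18 -2" --pt "-0.3 18 -2" --spin '[3,6,9,12,12,12,12,12]'

```text
time: 11.35
tool_pos: [0.4975, 0.2771, 0.1664]
ee_rot: [-1.154, -1.289, 1.294]
force: [-0.7, -1.2, 0.0]
grip_width: 0.0002
```

Call:
send_rows --pt "0.2 0.1 -2" --pt "0.3 0.1 -4" --pt "0.3 0.1 -6" --pt "0.3 0.1 -7.5" --pt "0.3 0.1 -8.5" --pt "0.3 0.1 -9" --pt "0.3 0.1 -9" --spin '[0,0,0,0,0,0,0]'

```text
time: 11.93
tool_pos: [0.5012, 0.2772, 0.0772]
ee_rot: [-1.155, -1.289, 1.291]
force: [0.4, -0.2, -0.0]
grip_width: -0.0001
```

Run:
```python
from h import *
ims=[]
for n in("scene","top"):
    p,d=arm.grab_frame(n); u,v=proj(n,[.5005,.278,.088]).astype(int)
    ims.append(cv2.resize(p[v-30:v+30,u-30:u+30],None,fx=6.6,fy=6.6,interpolation=cv2.INTER_CUBIC))
    if n=="scene":
        pts=[]
        for y in range(v-30,v+15):
            for x in range(u-15,u+15):
                o,q=ray(n,(x,y)); X=o+q*d[y,x]
                if .1<X[2]<.13 and p[y,x].max()<110: pts.append(X)
        pts=np.array(pts);print(len(pts),pts.min(0) if len(pts) else "",pts.max(0) if len(pts) else "")
cv2.imwrite("pics/panel2.png",np.hstack(ims))
s=arm.read_state();print(s["tool_pos"],s["force"])
```

```text
26 [0.49863118 0.26644594 0.11506351] [0.51363507 0.29139723 0.12975288]
[0.50199237 0.27804617 0.07865906] [0.50882007 0.14906756 0.82923999]
```

View pics/panel2.png

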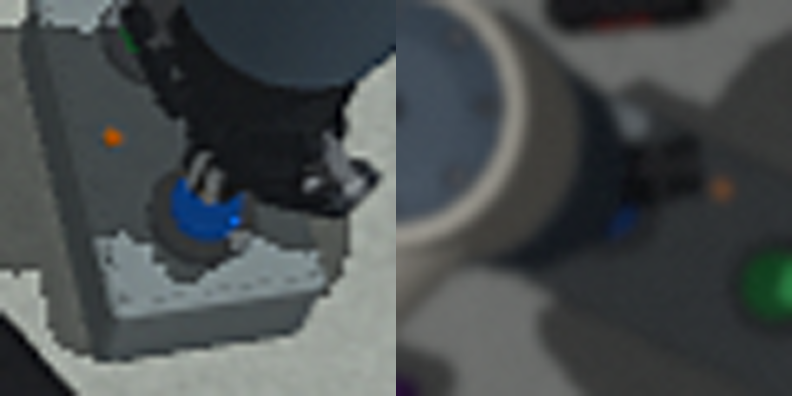

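The last viewed picture shows the tips at (205,185) over the blue button at (207,212), which is the right offset for their height, with green well clear at (775,285) in the top crop. I'll press.

Call:
send_rows --pt "0 0 -0.6" --pt "0 0 -1.2" --pt "0 0 -1.6" --pt "0 0 -1.9" --pt "0 0 -2.1" --pt "0 0 -2.1" --spin '[0,0,0,0,0,0]'

```text
time: 12.53
tool_pos: [0.501, 0.2779, 0.0562]
ee_rot: [-1.155, -1.29, 1.291]
force: [-1.2, -0.3, 2.6]
grip_width: 0.0001
```

Call:
send_rows --pt "0 0 -0.1" --pt "0 0 -0.2" --pt "0 0 -0.3" --pt "0 0 -0.4" --pt "0 0 -0.4" --spin '[0,0,0,0,0]'

```text
time: 12.95
tool_pos: [0.5014, 0.2781, 0.0527]
ee_rot: [-1.155, -1.291, 1.29]
force: [-1.6, -0.2, 4.1]
grip_width: -0.0003
```

Call:
send_rows --pt "0 0 -0.1" --pt "0 0 -0.15" --pt "0 0 -0.15" --spin '[0,0,0]'

```text
time: 13.2
tool_pos: [0.5013, 0.2781, 0.0512]
ee_rot: [-1.155, -1.291, 1.29]
force: [-2.8, -0.1, 4.7]
grip_width: -0.0001
```

Call:
send_rows --pt "0 0 -0.1" --pt "0 0 -0.15" --pt "0 0 -0.15" --spin '[0,0,0]'

```text
time: 13.45
tool_pos: [0.5014, 0.2781, 0.0509]
ee_rot: [-1.155, -1.291, 1.29]
force: [-5.5, -1.8, 12.0]
grip_width: 0.0002
```

Call:
send_rows --pt "0 0 -0.05" --pt "0 0 -0.1" --pt "0 0 -0.1" --spin '[0,0,0]'

```text
time: 13.7
tool_pos: [0.5015, 0.2781, 0.0508]
ee_rot: [-1.155, -1.292, 1.29]
force: [-6.7, -3.5, 15.9]
grip_width: 0.0003
```

The blue button has hit its hard stop: force went from 5 to 16 N with no further travel. I'll release it and check everything.

Call:
send_rows --pt "0 0 0.5" --pt "0 0 1.2" --pt "0 0 2.5" --pt "0 0 5" --pt "0 0 8" --pt "0 0 11" --pt "0 0 13" --pt "0 0 13" --spin '[0,0,0,0,0,0,0,0]'

```text
time: 14.37
tool_pos: [0.5039, 0.2796, 0.1838]
ee_rot: [-1.157, -1.299, 1.283]
force: [0.6, 0.6, 0.3]
grip_width: -0.0003
```

Call:
send_rows --pt "-1 -3 0" --pt "-2 -6 0" --pt "-3 -10 0" --pt "-4 -14 0" --pt "-5 -18 0" --pt "-5 -20 0" --pt "-5 -20 0" --pt "-5 -20 0" --spin '[0,0,0,0,0,0,0,0]'

```text
time: 15.03
tool_pos: [0.4512, 0.0774, 0.1784]
ee_rot: [-1.156, -1.289, 1.288]
force: [-0.1, 0.7, -0.8]
grip_width: -0.0001
```

```bash
python3 look.py scene9
python3 - <<'E'
from h import *
n="scene";p,d=arm.grab_frame(n);p0=cv2.imread("pics/scene0.png");d0=np.load("scene0.npy")
def meas(p,d,bx,lo,hi):
    x0,y0,x1,y1=bx;m=cv2.inRange(cv2.cvtColor(p[y0:y1,x0:x1],cv2.COLOR_BGR2HSV),lo,hi);c=np.argwhere(m)+[y0,x0]
    return len(c),c.mean(0)[::-1].round(2),np.median([(ray(n,(u,v))[0]+ray(n,(u,v))[1]*d[v,u])[2] for v,u in c if d[v,u]>0]).round(4)
B=((95,120,60),(130,255,255));G=((45,100,50),(85,255,255));Y=((18,120,80),(35,255,255));W=((0,0,170),(180,50,255))
for k,bx,c in(("blue",(345,250,385,285),B),("green",(335,225,375,248),G),("yellow",(225,135,295,195),Y),("spoolA",(265,205,290,227),W),("spoolB",(303,192,325,212),W),("gear",(218,225,255,258),W),("mug",(355,325,402,372),W),("case label",(180,170,225,210),Y)):
    try: print(k,"before",*meas(p0,d0,bx,*c),"now",*meas(p,d,bx,*c))
    except Exception as e: print(k,e)
E
```

```text
rows 145 160 190 [0.1111 0.1178 0.1203 0.1267 0.1369]
[0.45138775 0.07812936 0.17828884] [-0.22854786  0.30871467  0.13883226]
blue before 97 [359.92 263.69] 0.088 now 96 [359.93 263.64] 0.0879
green before 85 [352.38 236.62] 0.088 now 85 [352.38 236.62] 0.0877
yellow time passes only in moves, steps and waits
spoolA before 173 [275.9  215.66] 0.0314 now 172 [275.88 215.37] 0.0318
spoolB before 166 [313.19 201.62] 0.0317 now 4 [304.5 196. ] 0.0033
gear before 494 [235.49 240.4 ] 0.0125 now 492 [235.5  240.39] 0.0125
mug time passes only in moves, steps and waits
case label before 310 [201.6  187.01] 0.039 now 310 [201.6  187.01] 0.0391
```

Everything checked matches the start. spool_b is masked by the gripper in this view, so I'll move aside, check it, and hand in.

Call:
send_rows --pt "0 -3 1" --pt "0 -7 2" --pt "0 -11 3" --pt "0 -15 4" --pt "0 -15 4" --pt "0 -15 4" --spin '[0,0,0,0,0,0]'

```text
time: 15.63
tool_pos: [0.452, -0.0727, 0.2186]
ee_rot: [-1.156, -1.289, 1.288]
force: [-0.1, 1.1, 0.7]
grip_width: -0.0001
```

Run:
```python
from h import *
p,d=arm.grab_frame("scene");p0=cv2.imread("pics/scene0.png")
for k,(x0,y0,x1,y1),lo,hi in(("spoolB",(303,192,325,212),(0,0,170),(180,50,255)),("mug",(355,325,402,372),(0,0,140),(180,60,255)),("box",(225,135,295,195),(18,120,40),(35,255,255))):
    for q in(p0,p):
        c=np.argwhere(cv2.inRange(cv2.cvtColor(q[y0:y1,x0:x1],cv2.COLOR_BGR2HSV),lo,hi)); print(k,len(c),(c.mean(0)[::-1]+[x0,y0]).round(1),c.min(0),c.max(0))
print(arm.read_state()["force"]); arm.job_done()
```

```text
spoolB 166 [313.2 201.6] [3 0] [18 17]
spoolB 200 [312.7 201.9] [1 0] [19 21]
mug 1393 [380.6 348.1] [0 0] [46 46]
mug 1523 [380.5 348.3] [0 0] [46 46]
box 1416 [259.5 167. ] [0 0] [56 61]
box 1407 [259.6 167.1] [0 0] [56 61]
[ 0.01600539  0.50511664 -0.1321211 ]
the job is handed in; nothing more can be done
```

The stop-button test is done in the order asked, and I handed it in at about 16 s of the 56 s allowed.

- **Press:** I pushed the red button to its bottom with 10.8 N. With the fingers off it stayed in, and depth showed the cap about 9 mm lower.
- **Release:** I pushed the bar clockwise from its side. Once the latch let go, the fingertip seemed to hold the button down at about 5 N, so I raised it. The button then sprang out and turned back to rest.
- **Reset:** I pressed the blue button on the grey panel to its hard stop. The peak was 15.9 N straight down, more than the 5 N it needs. It came back up to 88 mm.

**Last checks:** the red button is out, and blue and green sit at their starting height. The box, spool_a, spool_b, gear, case label and mug are where they were in the images, to within about half a pixel. I did not measure the drill or plywood part, but the arm never went near them. The robot was touching nothing at hand-in.

**Disagreements and failed checks:**
- The real fingertips were about 31 mm higher than the reported tool position. I found this from depth and from the contact force, and worked with the offset.
- The two camera views differed by 3–4 mm on the panel buttons, so I used the average.
- Two position checks (box and mug) gave an error the first time. I repeated them by colour mask only.
- The spool_b and mug masks came out 20% and 9% larger than at the start, though their centres matched. I put that down to shadows but did not confirm it.

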